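# Close the air purifier after a filter change

## Task

A new filter is in the small white air purifier on the desk, but its round cover still lies loose on top, turned the wrong way. With a fingertip in one of its windows, push the cover round until the notch with the orange mark is over the orange key, then press it gently straight down until it is fully home, flush with the collar. Never grip or lift the cover, leave the things around the purifier where they are, and take the hand away at the end.

Things in the scene. Friction and masses are not known exactly. Their poses are not given: they have to be found in the camera images.
- purifier: white round air purifier, fixed to the desk, 176 mm diameter, 140 mm high to the top of its collar (5 mm wall, inner diameter 166 mm); origin at the centre of its underside on the desk, z up; the orange key stands on its own -x side, straight above the control strip with the round dark button. The nearest thing beside it stands at least 25 mm clear of the housing and is no higher than 52 mm
- cover (a joint): turn of the cover in rad, counter-clockwise from above positive; 0 (or any whole turn) has the notch exactly over the key. It turns endlessly either way, and stays where it is left: turning takes about 0.06 N m (1.3 N at a spoke's middle)
- cover_drop (a joint): how far the cover has gone down, in m: 0 lying on the keys (as it starts), 0.010 fully home, its top flush with the collar, negative when lifted. A central stem guides it, a gasket holds it at any height. 3 to 5 N press it down if the notch is over the key within about 2 mm (the keys' round tops help to centre another 2 mm); otherwise the keys stop it
- hub (a point): middle of the flat top of the cover's round hub (34 mm diameter, with an aluminium disc): where to press. 150 mm above the desk at the start, 140 mm when home. The cover is light grey, 163 mm in diameter, its outer rim 11.5 mm wide and 10 mm thick, its top level with the hub's
- window (a point): floor of the window next to the notch, 42.5 mm from the hub's centre, midway between two spokes, 22 mm below the hub's top. The cover has five such windows, 72 degrees apart, from radius 17 mm (hub) to 68 mm (rim), parted by five radial spokes 6 mm wide, tops 1 mm below the hub's top; 47 mm free between spokes here. The floor is a dark guard mesh. Reach well down (15 mm), so that no rounded tip rides up a spoke
- notch (a point): middle of the marked notch in the cover's rim, at the rim's top, 77 mm from the hub's centre; 13 mm wide, open outward; an orange border 6 mm wide on the rim's top, on both sides and behind it, tells it from the two plain notches
- key (a point): top of the orange key, a rib 8 mm wide, round on top, flush with the collar's top (140 mm above the desk), 77 mm from the purifier's axis; outside the cover it shows as an orange tab 13 mm wide, 5 mm out from the collar. Two white keys like it carry the cover too, 95 and 215 degrees counter-clockwise from it; plain notches match them, so the cover fits one way only
- ink_bottle: dark blue square ink bottle, 46x46x52 mm, origin under its centre; to be left alone
- eraser: blue and white eraser, 20x44x12 mm, origin under its centre; to be left alone
- matchbox: red matchbox, 37x53x16 mm, origin under its centre; to be left alone
- used_filter: the old filter, a pleated ring 122 mm in diameter and 45 mm high, origin under its centre; to be left alone

How it is judged:
At the end, for the whole second after the job is handed in: The cover is down by at least 8.5 of its 10 mm, with the middle of its notch within 4.5 mm of the middle of the key seen from above, and at rest; the four loose things stand within 20 mm of where they were, upright (value of joint cover_drop above 0.0085 m and horizontal distance between notch and key below 0.0045 m and velocity of joint cover between -0.05 and 0.05 rad/s and velocity of joint cover_drop between -0.005 and 0.005 m/s and distance of each of ink_bottle, eraser, matchbox, used_filter from where it was at the start of the episode below 0.02 m and angle between each of ink_bottle, eraser, matchbox, used_filter's own z axis and vertical below 0.2 rad); the robot touches nothing.
It fails at once if the cover is lifted by more than 4 mm (value of joint cover_drop below -0.004 m).
It fails at once if the cover is pushed or pressed with more than 60 N (contact force between the fingers and cover above 60 N).
It fails at once if one of the things around the purifier is shifted by more than 20 mm (distance of any of ink_bottle, eraser, matchbox, used_filter from where it was at the start of the episode above 0.02 m).
It also fails if it takes over 48 s, if anything falls off the work surface, if the arm or the gripper's body presses on something with over 40 N, if the wrist force passes 120 N, or if a joint passes its speed limit or range.

## Robot

A 6-joint arm with a two-finger parallel gripper is mounted at the origin on a cart in front of the work surface, level with it; the furniture and walls round the work are solid. World frame = base frame: x ahead of the robot, y to its left, z up, the work surface at z = 0. Lengths are in m, angles in rad, forces in N, time in s.
With the tool pointing down it reaches from about 0.35 to 0.725 m from the base axis. Payload 4.3 kg.
Tool frame: the origin (TCP) lies on the centre line of the jaws, within the pads' length; the fingertips stand 19 mm ahead of it and the grasp point (between the pads) is the TCP (r.tip_extent is the distance from the TCP to the fingertips, in m); z points along the fingers, y is the line along which they close (so a half turn about z gives the same grasp; the last joint's range is limited). The gripper opens to 85 mm and grips with 20 to 120 N. Pads are 22 mm wide; open, the fingers measure 114 mm over their backs; the gripper's body (76 mm by 85 mm) begins 54 mm behind the grasp point. The pads swing forward as they close: fully open they stand 13 mm farther back than shut.
Start: joints at [1.092, 0.377, 0.081, 1.274, 0, 1.46], TCP at [0.207, 0.536, 0.25] pointing down, gripper open.
Joint ranges: [-2.72, 2.72], [-0.84, 1.66], [-1.02, 1.22], [-1.77, 2.12], [-1.37, 1.28], [-3.14, 3.14]. Speed limits (rad/s): [2.57, 2.57, 3.14, 3.14, 3.14, 3.14].

## Interface

Orientations are given as a rotation vector (axis times angle).
In Python, from plant import r gives the robot as it stands. The module is installed in compiled form; this text tells all that it offers.
- The arm moves only by the tool play_rows, never from a script. Its argument "commands" is a list of rows, each a list of 7 numbers: the shift along the tool's x, y, z in cm, then the turn, a rotation vector about the tool's x, y, z in degrees, then the opening, from 0 (shut) to 1 (fully open). A call has 1 to 10 rows; each row shifts and turns the commanded pose from where the row before left it, along the tool's axes as they then stand; what a row does not reach is not made up. A row lasts 1/12 s, in which the tool goes at most 41.7 mm and 7.16 degrees, less where a joint would pass 70% of its speed; a pose out of reach is approached as far as the arm can. A call with a gripper value outside its range is refused whole. The fingers move at their own pace and stop on an object; "force" is the grip in N (left out, the last holds). Time passes only in rows, so rows that do not move let the fingers close. It gives the time, the measured TCP pose, the force, the opening and the grip force at its end, in the units of the state.
- r.get_state(): the state, without advancing time (a new reading comes with each control period).
- r.capture(name): name is "side" or "top"; returns the picture (420x560x3 uint8, blue, green, red); there is no depth.
- r.calibration(name): a dict with "fx", "fy", "cx", "cy" (pixels), "rvec" (rotation vector, rad) and "tvec" (3), from world to camera coordinates, as OpenCV has them. Camera axes: x right, y down, z forward; pixel columns grow to the right and rows downward; lengths in m; the calibration is good to about 2 mm. A picture is of the moment at which its call begins. calibration takes no time and is no camera call.
- r.finish_job(): hands the job in; it is judged then, once.
Trained networks look in the newest picture that a camera, given by its name, has taken for a name from the list of things; names that differ only in an ending like _2 or _b are one class to them, and where a whole thing is asked for, a point or a joint stands for the part that bears it (a point fixed in the world has none). Each returns a list of dicts, best first, with "conf" (0 to 1); they miss things now and then, are a little off and sometimes report something else, mostly with a low value. They report only what shows in the picture. A call takes as long as a camera call.
- r.spot_in(name, camera): "centre" ([column, row] in pixels, amid what is visible of it).
- r.pinpoint(name, camera): "centre" ([column, row] in pixels: a listed point, or the origin of a listed thing).
The state is a dict: "time": time; "joint_positions": joint angles; "joint_vel": joint speeds; "joint_efforts": joint torques, N m; "tool_pos": TCP position; "tool_rot": TCP orientation; "contact_force": force on the tool from outside, world axes, zero at the start; "moment": the same for the moment, N m; "finger_gap": opening from 0.0 (shut) to 1.0 (fully open); "finger_force": force on a finger pad.
Only numpy, scipy, OpenCV 4.12 (cv2) and the standard library are available. Lean on these libraries where they do the work, as an engineer would, in place of code of your own. Each camera call takes 0.05 s, during which the arm holds its last target. There are 200 camera calls.

## Working session

There is one attempt and no reset: what is moved stays moved. The work goes in short steps, Python scripts to look and compute and a tool call to move; the robot and the scene stay as the last step left them, time stands still between calls to the robot, and variables do not carry over. Pictures are saved under pics/ and viewed, at most 10 in all, crops included, and the job is handed in when it is done.

Besides the shell and the picture viewer there is one more tool, called by a JSON object that holds its "api" and its "payload". play_rows: Moves the arm, as the interface text tells. Its arguments: {"type":"object","properties":{"commands":{"type":"array","items":{"type":"array","items":{"type":"number"}}},"force":{"type":"number"}},"required":["commands"]}

```bash
mkdir -p pics
cat > h.py <<'E'
import numpy as np, cv2
from plant import r
from scipy.spatial.transform import Rotation as R
def ray(cam,px):
    c=r.calibration(cam);K=np.array([[c['fx'],0,c['cx']],[0,c['fy'],c['cy']],[0,0,1.]])
    M=cv2.Rodrigues(np.array(c['rvec'],float))[0];t=np.array(c['tvec'],float).ravel()
    return -M.T@t, M.T@np.linalg.inv(K)@[px[0],px[1],1]
def at_z(cam,px,z):
    o,d=ray(cam,px);return o+d*(z-o[2])/d[2]
def proj(cam,p):
    c=r.calibration(cam);K=np.array([[c['fx'],0,c['cx']],[0,c['fy'],c['cy']],[0,0,1.]])
    return cv2.projectPoints(np.array([p],float),np.array(c['rvec'],float),np.array(c['tvec'],float),K,None)[0].ravel()
E
python3 - <<'E'
from h import *
for c in("top","side"):
    cv2.imwrite(f"pics/{c}0.png",r.capture(c))
    for n,z in(("hub",.15),("key",.14),("notch",.15),("window",.128),("purifier",0),("ink_bottle",0),("used_filter",0),("matchbox",0),("eraser",0)):
        for d in r.pinpoint(n,c)[:2]: print(c,n,round(d['conf'],2),np.round(d['centre'],1),np.round(at_z(c,d['centre'],z),4))
    print(ray(c,(280,210))[0])
s=r.get_state();print(s)
print(R.from_rotvec(s['tool_rot']).as_matrix().round(3),r.tip_extent)
E
```

```text
top hub 0.8 [250.7 224.3] [0.5193 0.034  0.15  ]
top hub 0.31 [243.2 203.9] [0.5581 0.0493 0.15  ]
top key 0.61 [246.6 261.7] [0.448  0.0407 0.14  ]
top notch 0.77 [232.  186.4] [0.5914 0.0717 0.15  ]
top window 0.85 [239.3 205. ] [0.5579 0.0584 0.128 ]
top purifier 0.71 [252.8 225. ] [0.5265 0.0376 0.    ]
top ink_bottle 0.57 [184.5 222.3] [0.5294 0.188  0.    ]
top used_filter 0.68 [340.9 217.3] [ 0.5473 -0.1558  0.    ]
top matchbox 0.88 [280. 290.] [ 0.3862 -0.025   0.    ]
top matchbox 0.68 [244.8 261.4] [0.4465 0.0532 0.    ]
top eraser 0.6 [212.4 280.8] [0.403  0.1227 0.    ]
[ 0.46262364 -0.0198971   1.131794  ]
side hub 0.98 [279.8 205.3] [0.5192 0.0491 0.15  ]
side key 0.9 [313.5 210.7] [0.45  0.063 0.14 ]
side notch 0.93 [247.6 218.1] [0.588  0.0887 0.15  ]
side window 0.97 [260.  216.9] [0.5619 0.0548 0.128 ]
side window 0.28 [283.4 308. ] [0.5384 0.3295 0.128 ]
side purifier 0.96 [282. 256.] [0.5158 0.0297 0.    ]
side ink_bottle 0.9 [281.4 305.7] [0.5317 0.1897 0.    ]
side used_filter 0.54 [249.  216.2] [ 0.5843 -0.1416  0.    ]
side eraser 0.69 [336.  279.2] [0.4083 0.1223 0.    ]
[0.58717221 0.97001323 0.74511161]
{'time': 1.0, 'joint_positions': array([ 1.09168739e+00,  3.77276612e-01,  8.09823854e-02,  1.27439539e+00,
       -1.77982290e-07,  1.46051286e+00]), 'joint_vel': array([ 8.00976729e-04,  8.67486383e-04, -1.53072163e-03, -8.98345943e-05,
        6.16524037e-04,  2.16549259e-04]), 'joint_efforts': array([ 9.48700335e-05, -4.63529921e+01,  2.70162588e+01,  1.56259412e-04,
       -1.16065084e-05,  2.27699523e-06]), 'tool_pos': array([0.20729782, 0.53636311, 0.2503359 ]), 'tool_rot': array([5.76065789e-01, 3.08829351e+00, 1.60304716e-04]), 'contact_force': array([ 0.3096059 , -0.81714848, -0.07277501]), 'moment': array([-0.02001513, -0.03161178, -0.01180938]), 'finger_force': 0.0, 'finger_gap': 1.0056657897272063}
[[-0.933  0.361  0.   ]
 [ 0.361  0.933  0.   ]
 [-0.     0.    -1.   ]] 0.019
```

View pics/top0.png

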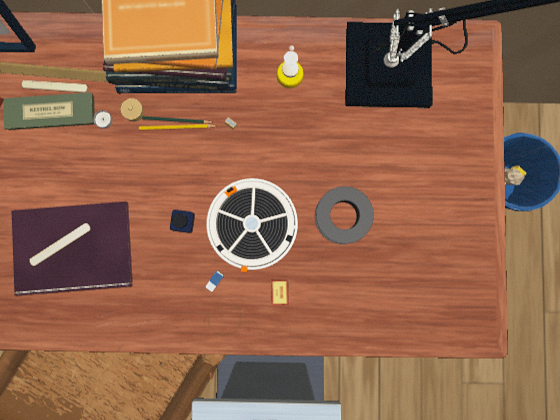

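View pics/side0.png

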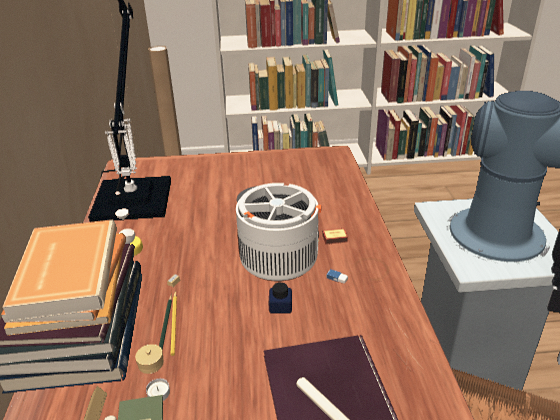

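Run:
```python
from h import *
for c,box in(("top",(195,165,310,280)),("side",(225,175,335,285))):
    im=cv2.imread(f"pics/{c}0.png");x0,y0,x1,y1=box
    cr=im[y0:y1,x0:x1]; hsv=cv2.cvtColor(cr,cv2.COLOR_BGR2HSV)
    m=cv2.inRange(hsv,(5,180,200),(22,255,255))
    n,l,s,ce=cv2.connectedComponentsWithStats(m)
    for i in range(1,n):
        if s[i,4]>3:print(c,s[i,4],ce[i]+[x0,y0],at_z(c,ce[i]+[x0,y0],.145).round(4))
    w=cv2.inRange(hsv,(0,0,150),(179,60,255))
    if c=="top":
        cs=max(cv2.findContours(w,cv2.RETR_EXTERNAL,cv2.CHAIN_APPROX_NONE)[0],key=len)
        h=cv2.convexHull(cs);e=cv2.fitEllipse(h);p=np.array(e[0])+[x0,y0];print("collar",p,e,at_z(c,p,.14).round(4))
    cv2.imwrite(f"pics/{c}0c.png",cv2.resize(cr,None,fx=5,fy=5,interpolation=cv2.INTER_CUBIC))
for h in((.519,.034),(.519,.041),(.519,.049)):print(h,proj("top",h+(.15,)),proj("side",h+(.15,)))
```

```text
top 43 [230.93023256 191.51162791] [0.5821 0.0739 0.145 ]
top 32 [243.46875 268.78125] [0.4346 0.046  0.145 ]
collar [251.60143661 223.53949356] ((56.601436614990234, 58.539493560791016), (90.8447494506836, 91.20233917236328), 24.88319969177246) [0.5214 0.0329 0.14  ]
side 10 [319.  206.6] [0.4375 0.0565 0.145 ]
side 15 [249.86666667 214.4       ] [0.5828 0.0683 0.145 ]
(0.519, 0.034) [250.70389125 224.44869672] [279.24378089 201.44259082]
(0.519, 0.041) [247.03514631 224.37518732] [279.53344236 203.21222598]
(0.519, 0.049) [242.8426522  224.29118375] [279.86829359 205.2579399 ]
```

View pics/top0c.png

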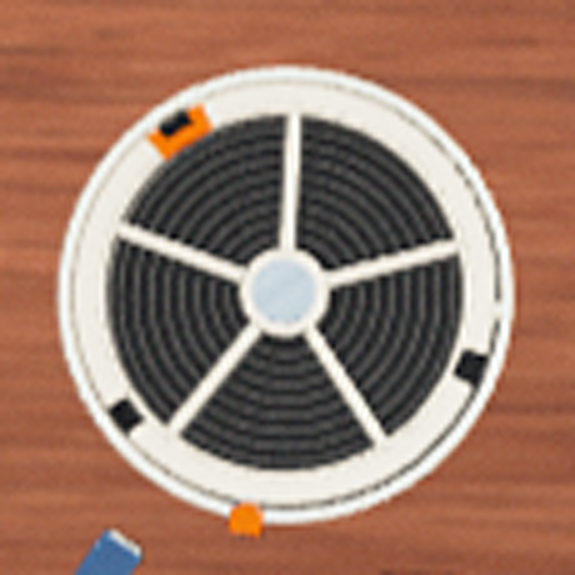

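View pics/side0c.png

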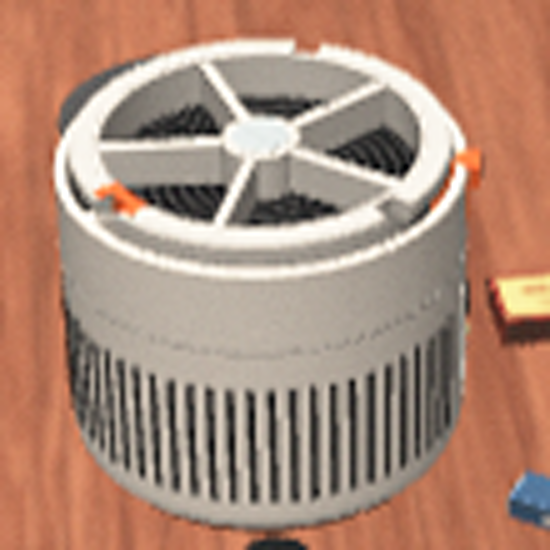

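The pictures show the hub at top px (251.6, 223), the notch at about 33° in world, mid-window between the spokes at −3° and 69°. The key tab at px (243.5, 269) is at about 171°, so the cover needs about +138°. I'll approach above the notch window.

{"api": "play_rows", "payload": {"commands": [[-3.12,-2.0,0,0,0,0,0],[-3.12,-2.0,0,0,0,0,0],[-3.12,-2.0,0,0,0,0,0],[-3.12,-2.0,0,0,0,0,0],[-3.12,-2.0,0,0,0,0,0],[-3.12,-2.0,0,0,0,0,0],[-3.12,-2.0,0,0,0,0,0],[-3.12,-2.0,0,0,0,0,0]], "force": 20}}

```text
time: 1.67
tool_pos: [0.3832, 0.2956, 0.2505]
tool_rot: [0.576, 3.088, 0.001]
contact_force: [0.7, 0.3, -0.0]
finger_gap: -0.002
finger_force: 0.0
```

{"api": "play_rows", "payload": {"commands": [[-3.12,-2.0,0,0,0,0,0],[-3.12,-2.0,0,0,0,0,0],[-3.12,-2.0,0,0,0,0,0],[-3.12,-2.0,0,0,0,0,0],[-3.12,-2.0,0,0,0,0,0],[-3.12,-2.0,0,0,0,0,0],[-3.12,-2.0,0,0,0,0,0],[-3.12,-2.0,0,0,0,0,0]]}}

```text
time: 2.33
tool_pos: [0.5584, 0.0562, 0.2504]
tool_rot: [0.576, 3.088, 0.0]
contact_force: [-0.2, 1.1, -0.4]
finger_gap: -0.002
finger_force: 0.0
```

{"api": "play_rows", "payload": {"commands": [[0,0,0,0,0,6,0],[0,0,0,0,0,6,0],[0,0,0,0,0,6,0],[0,0,0,0,0,6,0],[0,0,0,0,0,6,0],[0,0,0,0,0,6,0],[0,0,0,0,0,0,0],[0,0,0,0,0,0,0]]}}

```text
time: 3.0
tool_pos: [0.5576, 0.0579, 0.2503]
tool_rot: [1.498, 2.761, 0.0]
contact_force: [0.4, -0.3, 0.0]
finger_gap: 0.0
finger_force: 0.0
```

```bash
cat >> h.py <<'E'
C=np.array([.5215,.034])
def st():
    s=r.get_state();M=R.from_rotvec(s['tool_rot']).as_matrix();p=s['tool_pos'];v=p[:2]-C
    print("t",round(s['time'],2),"pos",p.round(4),"yaw",np.degrees(np.arctan2(M[1,0],M[0,0])).round(1),"tilt",M[2].round(3),"r",np.hypot(*v).round(4),"th",np.degrees(np.arctan2(v[1],v[0])).round(1),"F",s['contact_force'].round(1),"gap",round(s['finger_gap'],2),"q6",s['joint_positions'][5].round(2))
    return p,M
def to(p,M,w): print("tool shift cm",(M.T@(np.array(w)-p)*100).round(2))
E
python3 - <<'E'
from h import *
p,M=st();a=np.radians(33);to(p,M,list(C+.0425*np.array([np.cos(a),np.sin(a)]))+[.18]);print(r.tip_extent)
E
```

```text
t 3.0 pos [0.5576 0.0579 0.2503] yaw 123.0 tilt [ 0.  0. -1.] r 0.0433 th 33.6 F [ 0.4 -0.3  0. ] gap 0.0 q6 0.98
tool shift cm [-0.04 -0.08  7.03]
0.019
```

{"api": "play_rows", "payload": {"commands": [[0,0,2.3,0,0,0,0],[0,0,2.3,0,0,0,0],[0,0,2.3,0,0,0,0],[0,0,0,0,0,0,0]]}}

```text
time: 3.33
tool_pos: [0.5544, 0.058, 0.1768]
tool_rot: [-1.496, -2.755, 0.006]
contact_force: [-1.0, 0.7, -1.1]
finger_gap: 0.002
finger_force: 0.0
```

Run:
```python
from h import *
p,M=st()
a=r.capture("top")[150:290,185:320];b=r.capture("side")[150:290,215:350]
cv2.imwrite("pics/chk.png",cv2.resize(np.hstack([a,b]),None,fx=2.9,fy=2.9,interpolation=cv2.INTER_CUBIC))
```

```text
t 3.33 pos [0.5544 0.058  0.1768] yaw 123.0 tilt [ 0.004 -0.007 -1.   ] r 0.0407 th 36.1 F [-1.   0.7 -1.1] gap 0.0 q6 0.99
```

View pics/chk.png

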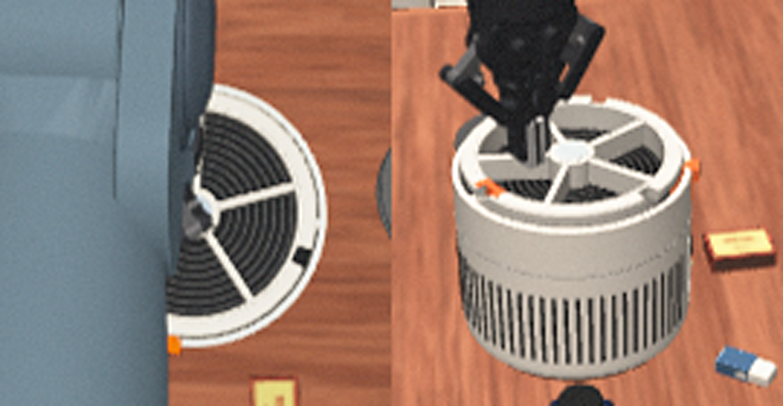

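The closed fingers (side crop, about (535,150)) hang above the notch window, clear of both spokes. I'll lower them now.

{"api": "play_rows", "payload": {"commands": [[0,0,0.7,0,0,0,0],[0,0,0.7,0,0,0,0],[0,0,0.7,0,0,0,0],[0,0,0.6,0,0,0,0],[0,0,0,0,0,0,0],[0,0,0,0,0,0,0]]}}

```text
time: 3.93
tool_pos: [0.5572, 0.0579, 0.1539]
tool_rot: [-1.502, -2.758, 0.001]
contact_force: [0.3, 0.0, 0.9]
finger_gap: -0.001
finger_force: 0.0
```

```bash
python3 -c "
from h import *
st()"
```

```text
t 3.93 pos [0.5572 0.0579 0.1539] yaw 122.9 tilt [ 0.001 -0.001 -1.   ] r 0.043 th 33.9 F [0.3 0.  0.9] gap -0.0 q6 0.99
```

{"api": "play_rows", "payload": {"commands": [[0.3,-0.01,0,0,0,-4,0],[0.3,-0.01,0,0,0,-4,0],[0.3,-0.01,0,0,0,-4,0],[0.3,-0.01,0,0,0,-4,0],[0.3,-0.01,0,0,0,-4,0],[0.3,-0.01,0,0,0,-4,0],[0.3,-0.01,0,0,0,-4,0],[0.3,-0.01,0,0,0,-4,0],[0.3,-0.01,0,0,0,-4,0],[0.3,-0.01,0,0,0,-4,0]]}}

```text
time: 4.77
tool_pos: [0.5354, 0.0753, 0.1551]
tool_rot: [0.462, 3.104, -0.001]
contact_force: [2.3, -0.9, -0.6]
finger_gap: 0.003
finger_force: 0.9
```

Run:
```python
from h import *
st()
b=r.capture("side")[150:290,215:350];cv2.imwrite("pics/chk2.png",cv2.resize(b,None,fx=4,fy=4,interpolation=cv2.INTER_CUBIC))
```

```text
t 4.77 pos [0.5354 0.0753 0.1551] yaw 163.1 tilt [-0.003 -0.    -1.   ] r 0.0436 th 71.5 F [ 2.3 -0.9 -0.6] gap 0.0 q6 0.32
```

View pics/chk2.png

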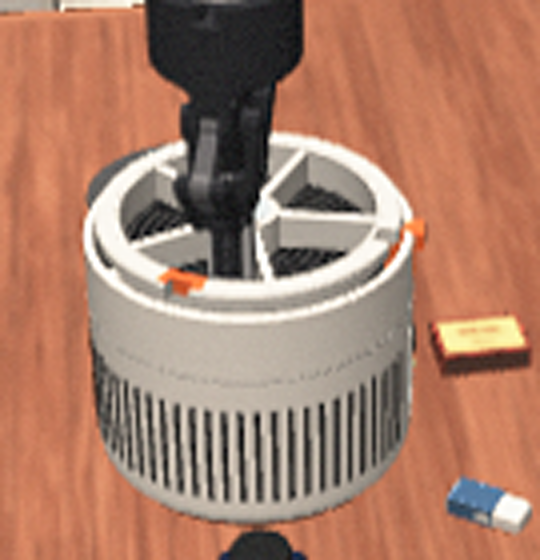

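The notch (crop px (185,282)) has moved with the finger, which sits against the leading spoke. I'll carry on round.

{"api": "play_rows", "payload": {"commands": [[0.3,-0.01,0,0,0,-4,0],[0.3,-0.01,0,0,0,-4,0],[0.3,-0.01,0,0,0,-4,0],[0.3,-0.01,0,0,0,-4,0],[0.3,-0.01,0,0,0,-4,0],[0.3,-0.01,0,0,0,-4,0],[0.3,-0.01,0,0,0,-4,0],[0.3,-0.01,0,0,0,-4,0],[0.3,-0.01,0,0,0,-4,0],[0.3,-0.01,0,0,0,-4,0]]}}

```text
time: 5.65
tool_pos: [0.5061, 0.0743, 0.1551]
tool_rot: [-0.625, 3.076, -0.0]
contact_force: [2.1, 0.2, -0.4]
finger_gap: 0.002
finger_force: 0.8
```

```bash
python3 -c "
from h import *
st()"
```

```text
t 5.65 pos [0.5061 0.0743 0.1551] yaw -157.0 tilt [-0.003 -0.001 -1.   ] r 0.0432 th 110.9 F [ 2.1  0.2 -0.4] gap 0.0 q6 -0.38
```

{"api": "play_rows", "payload": {"commands": [[0.3,-0.01,0,0,0,-4,0],[0.3,-0.01,0,0,0,-4,0],[0.3,-0.01,0,0,0,-4,0],[0.3,-0.01,0,0,0,-4,0],[0.3,-0.01,0,0,0,-4,0],[0.3,-0.01,0,0,0,-4,0],[0.3,-0.01,0,0,0,-4,0],[0.3,-0.01,0,0,0,-4,0],[0.3,-0.01,0,0,0,-4,0],[0.3,-0.01,0,0,0,-4,0]]}}

```text
time: 6.48
tool_pos: [0.4839, 0.0549, 0.155]
tool_rot: [-1.64, 2.676, 0.001]
contact_force: [0.9, 2.2, 1.1]
finger_gap: 0.001
finger_force: 1.1
```

{"api": "play_rows", "payload": {"commands": [[0.3,-0.01,0,0,0,-4,0],[0.3,-0.01,0,0,0,-4,0],[0.3,-0.01,0,0,0,-4,0],[0.3,-0.01,0,0,0,-4,0],[0,0,0,0,0,0,0],[0,0,0,0,0,0,0]]}}

```text
time: 6.98
tool_pos: [0.4794, 0.0434, 0.1548]
tool_rot: [-1.992, 2.428, 0.001]
contact_force: [-0.8, 2.3, 1.8]
finger_gap: 0.001
finger_force: 1.1
```

Run:
```python
from h import *
st()
a=r.capture("top")[150:290,185:320];b=r.capture("side")[150:290,215:350]
cv2.imwrite("pics/chk3.png",cv2.resize(np.hstack([a,b]),None,fx=2.9,fy=2.9,interpolation=cv2.INTER_CUBIC))
```

```text
t 6.98 pos [0.4794 0.0434 0.1548] yaw -101.3 tilt [-0.001 -0.    -1.   ] r 0.0431 th 167.4 F [-0.8  2.3  1.8] gap 0.0 q6 -1.42
```

View pics/chk3.png

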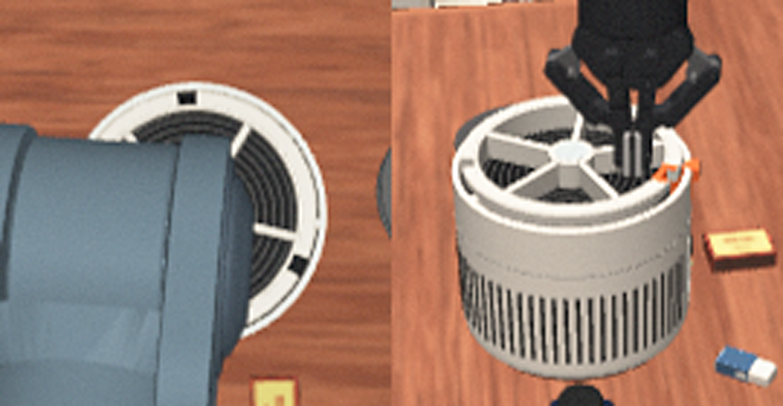

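The plain notches now sit at about 3° and 243°, so the marked notch is at about 148°. It needs about 23° more. I'll go 20° and then measure closely.

{"api": "play_rows", "payload": {"commands": [[0.3,-0.01,0,0,0,-4,0],[0.3,-0.01,0,0,0,-4,0],[0.3,-0.01,0,0,0,-4,0],[0.3,-0.01,0,0,0,-4,0],[0.3,-0.01,0,0,0,-4,0],[0,0,0,0,0,0,0],[0,0,0,0,0,0,0]]}}

```text
time: 7.67
tool_pos: [0.4787, 0.028, 0.1542]
tool_rot: [2.383, -2.046, -0.0]
contact_force: [-1.5, 0.2, 0.4]
finger_gap: -0.001
finger_force: 0.6
```

Run:
```python
from h import *
st()
im=r.capture("top");cv2.imwrite("pics/t4.png",im)
for n,z in(("notch",.15),("key",.14)):
  for c in("top","side"):
    if c=="side":b=r.capture("side")
    for d in r.pinpoint(n,c)[:1]:
        p=at_z(c,d['centre'],z);v=p[:2]-C;print(c,n,d['conf'],np.round(d['centre'],1),p.round(4),np.degrees(np.arctan2(v[1],v[0])))
a=im[170:280,190:310]
cv2.imwrite("pics/chk4.png",np.hstack([cv2.resize(a,(440,400),interpolation=cv2.INTER_CUBIC),cv2.resize(b[185:245,290:345],(360,400),interpolation=cv2.INTER_CUBIC)]))
```

```text
t 7.67 pos [0.4787 0.028  0.1542] yaw -81.3 tilt [ 0.     0.001 -1.   ] r 0.0432 th -172.0 F [-1.5  0.2  0.4] gap -0.0 q6 -1.8
top notch 0.44 [280.5 289. ] [ 0.3982 -0.0252  0.15  ] -154.3509756080642
side notch 0.8 [313.3 202.9] [0.4485 0.0485 0.15  ] 168.7793607861633
side key 0.77 [312.3 207.9] [0.451  0.0521 0.14  ] 165.60840246095714
```

View pics/chk4.png

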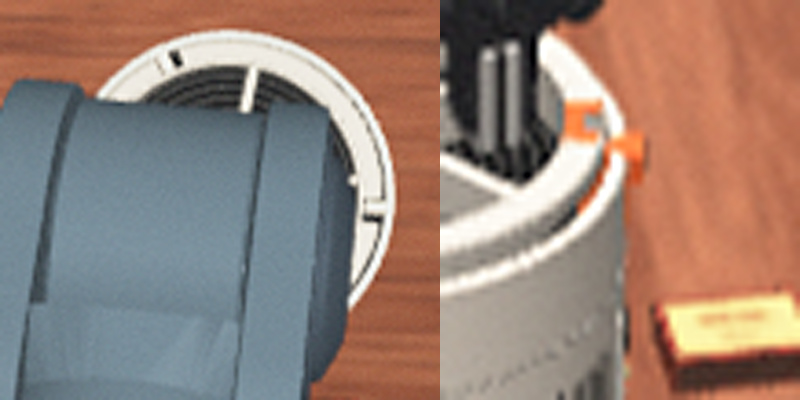

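In both plain notches the white key shows on the CCW side, leaving about 6 mm dark on the CW side where 2.5 mm would be centred. So about 2.5–3° is still needed. I'll nudge, back off, rise and look.

{"api": "play_rows", "payload": {"commands": [[0.1,0,0,0,0,-1.3,0],[0.1,0,0,0,0,-1.3,0],[0,0,0,0,0,0,0],[-0.2,0,0,0,0,0,0],[-0.2,0,0,0,0,0,0],[0,0,-2,0,0,0,0],[0,0,-2,0,0,0,0],[0,0,-2,0,0,0,0],[0,0,-2,0,0,0,0],[0,0,-2,0,0,0,0]]}}

```text
time: 8.85
tool_pos: [0.4788, 0.03, 0.2555]
tool_rot: [-2.432, 1.988, -0.002]
contact_force: [-0.8, -0.5, -0.1]
finger_gap: -0.005
finger_force: 0.0
```

{"api": "play_rows", "payload": {"commands": [[0,4,0,0,0,0,0],[0,4,0,0,0,0,0],[0,4,0,0,0,0,0],[4,0,0,0,0,0,0],[4,0,0,0,0,0,0],[4,0,0,0,0,0,0],[4,0,0,0,0,0,0],[4,0,0,0,0,0,0],[4,0,0,0,0,0,0],[0,0,0,0,0,0,0]]}}

```text
time: 9.68
tool_pos: [0.4104, -0.2359, 0.2542]
tool_rot: [2.424, -1.994, 0.008]
contact_force: [-0.0, -0.9, 0.3]
finger_gap: 0.0
finger_force: 0.0
```

Run:
```python
from h import *
st()
im=r.capture("top");cv2.imwrite("pics/t5.png",im)
for n,z in(("hub",.15),("notch",.15),("key",.14)):
    for d in r.pinpoint(n,"top")[:1]:
        p=at_z("top",d['centre'],z);v=p[:2]-C;print(n,d['conf'],np.round(d['centre'],1),p.round(4),np.degrees(np.arctan2(v[1],v[0])))
cv2.imwrite("pics/chk5.png",cv2.resize(im[173:275,201:303],(600,600),interpolation=cv2.INTER_CUBIC))
```

```text
t 9.68 pos [ 0.4104 -0.2359  0.2542] yaw -78.9 tilt [ 0.005 -0.001 -1.   ] r 0.2918 th -112.4 F [-0.  -0.9  0.3] gap 0.0 q6 -2.42
hub 0.87 [249.2 226.8] [0.5145 0.0368 0.15  ] 158.62666850882306
notch 0.79 [247.4 261.6] [0.4484 0.0385 0.15  ] 176.45011594644052
key 0.82 [245.7 263.5] [0.4445 0.0423 0.14  ] 173.8475330699448
```

View pics/chk5.png

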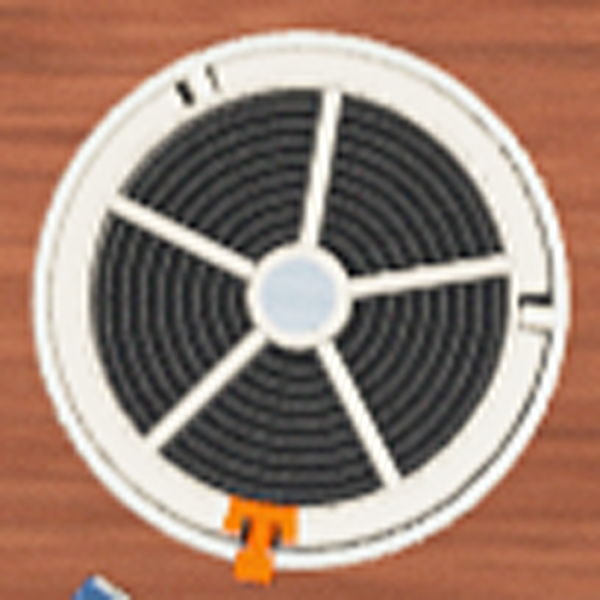

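The notch surrounds the orange key evenly at crop (261,525), with the key tab at (253,571); both lie at about 9.5° on the radial line from the hub at (300,290). The error is about 1 mm at most. Now to press on the hub.

Run:
```python
from h import *
p,M=st();to(p,M,[.522,.034,.1795])
```

```text
t 9.88 pos [ 0.4083 -0.2282  0.2542] yaw -78.5 tilt [-0.001  0.    -1.   ] r 0.2856 th -113.3 F [-0.7  0.3  0. ] gap -0.0 q6 -2.42
tool shift cm [-23.43 -16.37   7.49]
```

{"api": "play_rows", "payload": {"commands": [[-2.93,-2.05,0,0,0,0,0],[-2.93,-2.05,0,0,0,0,0],[-2.93,-2.05,0,0,0,0,0],[-2.93,-2.05,0,0,0,0,0],[-2.93,-2.05,0,0,0,0,0],[-2.93,-2.05,0,0,0,0,0],[-2.93,-2.05,0,0,0,0,0],[-2.93,-2.05,0,0,0,0,0],[0,0,0,0,0,0,0],[0,0,0,0,0,0,0]]}}

```text
time: 10.72
tool_pos: [0.5221, 0.0363, 0.2544]
tool_rot: [2.438, -1.981, -0.0]
contact_force: [0.4, -0.3, -0.5]
finger_gap: -0.003
finger_force: 0.0
```

{"api": "play_rows", "payload": {"commands": [[0,0,1.5,0,0,0,0],[0,0,1.5,0,0,0,0],[0,0,1.5,0,0,0,0],[0,0,1.5,0,0,0,0],[0,0,0.8,0,0,0,0],[0,0,0.7,0,0,0,0],[0,0,0,0,0,0,0],[0,0,0,0,0,0,0]]}}

```text
time: 11.38
tool_pos: [0.5224, 0.0331, 0.1796]
tool_rot: [2.432, -1.989, -0.0]
contact_force: [1.1, 0.7, 1.0]
finger_gap: -0.0
finger_force: 0.0
```

Run:
```python
from h import *
p,M=st();to(p,M,[.522,.034,.1795])
```

```text
t 11.38 pos [0.5224 0.0331 0.1796] yaw -78.5 tilt [-0.  0. -1.] r 0.0013 th -45.1 F [1.1 0.7 1. ] gap -0.0 q6 -1.83
tool shift cm [-0.1   0.02  0.01]
```

{"api": "play_rows", "payload": {"commands": [[0,0,0.3,0,0,0,0],[0,0,0.3,0,0,0,0],[0,0,0.2,0,0,0,0],[0,0,0.2,0,0,0,0],[0,0,0.2,0,0,0,0],[0,0,0.1,0,0,0,0],[0,0,0.1,0,0,0,0],[0,0,0,0,0,0,0],[0,0,0,0,0,0,0]]}}

```text
time: 12.13
tool_pos: [0.5229, 0.0333, 0.1654]
tool_rot: [-2.432, 1.988, -0.001]
contact_force: [-0.7, -0.4, 2.2]
finger_gap: -0.007
finger_force: 1.2
```

{"api": "play_rows", "payload": {"commands": [[0,0,0.1,0,0,0,0],[0,0,0.1,0,0,0,0],[0,0,0.1,0,0,0,0],[0,0,0.1,0,0,0,0],[0,0,0.1,0,0,0,0],[0,0,0.1,0,0,0,0],[0,0,0,0,0,0,0],[0,0,0,0,0,0,0]]}}

```text
time: 12.8
tool_pos: [0.5229, 0.0333, 0.1591]
tool_rot: [-2.432, 1.988, -0.0]
contact_force: [1.8, 0.4, 0.5]
finger_gap: 0.001
finger_force: 0.7
```

{"api": "play_rows", "payload": {"commands": [[0,0,0.1,0,0,0,0],[0,0,0.05,0,0,0,0],[0,0,0,0,0,0,0],[0,0,0,0,0,0,0]]}}

```text
time: 13.13
tool_pos: [0.5229, 0.0333, 0.1589]
tool_rot: [-2.432, 1.988, -0.001]
contact_force: [-2.4, 0.2, 10.3]
finger_gap: 0.001
finger_force: 4.9
```

Force rises to about 10 N with the fingertips at 139.9 mm, so the cover is home. I'll retreat and check.

{"api": "play_rows", "payload": {"commands": [[0,0,-0.5,0,0,0,0],[0,0,-2,0,0,0,0],[0,0,-2,0,0,0,0],[0,0,-2,0,0,0,0],[0,0,-2,0,0,0,0],[0,0,-2,0,0,0,0],[3,2,0,0,0,0,0],[3,2,0,0,0,0,0],[3,2,0,0,0,0,0],[3,2,0,0,0,0,0]]}}

```text
time: 13.97
tool_pos: [0.4671, -0.1011, 0.2625]
tool_rot: [2.433, -1.987, -0.001]
contact_force: [0.1, -0.1, -0.4]
finger_gap: 0.002
finger_force: 0.0
```

{"api": "play_rows", "payload": {"commands": [[3,2,0,0,0,0,0],[3,2,0,0,0,0,0],[3,2,0,0,0,0,0],[3,2,0,0,0,0,0],[0,0,0,0,0,0,0],[0,0,0,0,0,0,0],[0,0,0,0,0,0,0]]}}

```text
time: 14.55
tool_pos: [0.4133, -0.2333, 0.2623]
tool_rot: [-2.431, 1.989, 0.002]
contact_force: [0.5, 0.3, 0.1]
finger_gap: 0.001
finger_force: 0.0
```

Run:
```python
from h import *
st()
a=r.capture("top")[170:280,195:305];b=r.capture("side")[175:285,225:335]
cv2.imwrite("pics/end.png",cv2.resize(np.hstack([a,b]),(800,400),interpolation=cv2.INTER_CUBIC))
```

```text
t 14.55 pos [ 0.4133 -0.2333  0.2623] yaw -78.6 tilt [-0.002  0.001 -1.   ] r 0.2884 th -112.0 F [0.5 0.3 0.1] gap 0.0 q6 -2.42
```

View pics/end.png

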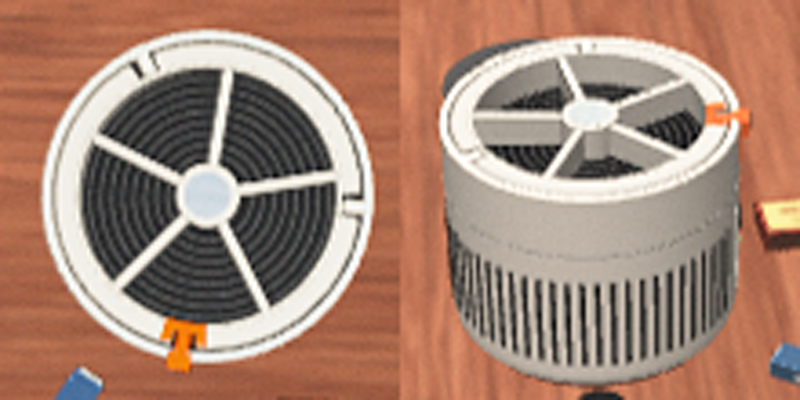

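The cover sits flush with the collar. The key is inside the marked notch at crop (183,340), and the surrounding things are unmoved. Handing in.

```bash
python3 -c "
from plant import r
print(r.finish_job())"
```

```text
the job is handed in; nothing more can be done
None
```

The cover was pushed round until the marked notch was over the orange key, then pressed down until flush with the collar; the hand is clear, the things around looked unmoved, and the job is handed in (no verdict returned).

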